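# Loosen the beads, then hold the dryer lid at its mark

## Robot

A 6-joint arm with a two-finger parallel gripper is mounted at the origin on the work surface. World frame = base frame: x ahead of the robot, y to its left, z up, the work surface at z = 0. Lengths are in m, angles in degrees, forces in N, time in s.
With the tool pointing down it reaches from about 0.4 to 0.825 m from the base axis. Payload 7 kg.
Tool frame: the origin (TCP) lies between the finger pads; the fingertips stand 25 mm ahead of it and the grasp point (between the pads) lies 6 mm ahead of it; z points along the fingers, y is the line along which they close (so a half turn about z gives the same grasp; the last joint's range is limited). The gripper opens to 88 mm and grips with 3 to 60 N. Pads are 19 mm wide; open, the fingers measure 130 mm over their backs; the gripper's body (78 mm by 193 mm) begins 47 mm behind the grasp point.
Start: joints at [92.768, 20.546, 0.682, 0, -70.136, -16.507], TCP at [0.16, 0.656, 0.252] pointing down, gripper open.
Joint ranges: [-176.03, 176.03], [-82.01, 121.73], [-58.28, 71.71], [-173.87, 95.51], [-174.79, -0.11], [-173.66, 173.66]. Speed limits (degrees/s): [136.94, 136.94, 172.46, 180, 180, 180].

## Interface

Orientations are given as [roll, pitch, yaw] about the fixed x, y, z axes, in that order (R = Rz(yaw) Ry(pitch) Rx(roll)).
In Python, from plant import ctrl, eyes, readout gives the robot as it stands (ctrl), with the cameras (eyes) and the readings (readout).
- The arm moves only by the shell command python3 drive.py 'ROWS'. ROWS is a JSON object with one list for each field, all of the same length, 1 to 8, a row being the entries at one place: x, y, z (the shift in m), rz (a turn about the tool's z in degrees), jaw (the finger opening in m); each row is the pose to reach, as a shift and turn from the pose commanded when the command began, along the tool's axes at that moment; what a row does not reach only later rows make up. A row lasts 1/8 s, in which the tool goes at most 0.0625 m and 10.7 degrees, less where a joint would pass 70% of its speed; a pose out of reach is approached as far as the arm can. The fingers move at their own pace and stop on an object; the grip force is fixed at half the most. Time passes only in rows, so rows that do not move let the fingers close. It prints the time, the measured TCP pose, the force, the opening and the grip force at its end. Input that does not fit is refused with a message, and nothing moves.
- readout.get_obs(): the state, without advancing time (a new reading comes with each control period).
- eyes.snapshot(name): name is "scene" or "top"; returns a dict with "frame" (400x640x3 uint8, red, green, blue), "z_map" (400x640 float32, m along the optical axis (not along the pixel's ray), 0 where there is no reading), "fovy" (degrees; the focal length in pixels is half the picture's height over the tangent of half this angle, whatever the lens; pixels are square), "cx", "cy" (the principal point, pixels), "k1" (the pictures are not rectified: a ray, as slopes to the right and down, at radius r is drawn at 1 + k1 r^2 times it, then the intrinsics apply), "R" (3x3) and "t" (3): a world point X has camera coordinates R X + t. Camera axes: x right, y down, z forward; pixel columns grow to the right and rows downward; lengths in m; the calibration is good to about 2 mm. A picture is of the moment at which its call begins.
- ctrl.close_job(): hands the job in; it is judged then, once.
The state is a dict: "clock": time; "joint_pos": joint angles; "qvel": joint speeds; "tau": joint torques, N m; "tool_pos": TCP position; "orientation": TCP orientation; "force": force on the tool from outside, world axes, zero at the start; "moment": the same for the moment, N m; "opening": finger opening in m; "gripper_force": force on a finger pad.
Only numpy, scipy, OpenCV 4.12 (cv2) and the standard library are available. Lean on these libraries where they do the work, as an engineer would, in place of code of your own. Each camera call takes 0.05 s, during which the arm holds its last target. There are 200 camera calls.

## Task

Get the wooden beads ready for drying: take the stirring stick from its block and stir round and round in the bowl, down among the beads, until every bead has been carried well away from where it lay, then stand the stick back in its block, all without shifting the bowl or spilling a bead. Then lift the dryer's sprung lid by its handle until it lines up with the marker bar beside it, and finish while still holding the lid steady there, so that a colleague can tip the beads in. Leave the marker and the other things on the bench alone.

Things in the scene. Friction and masses are not known exactly. Their poses are not given: they have to be found in the camera images.
- dryer: The bead dryer: a grey open-topped steel box 200 mm deep (its x), 220 mm wide (y), 110 mm high, closed by a hinged lid, fixed to the table. Origin on the table under the middle of its front wall; its own x axis points from the front wall to the hinge side, z up. A graduated quadrant plate stands on its +y side. Its yaw varies by up to about 0.3 rad.
- lid (a joint): Angle of the dryer's lid, rad: 0 shut, growing as the front edge rises, stop at 1.3. A closing spring plus the lid's 0.3 kg: at the handle it takes about 4 N to start and 7 N at 0.8 rad square to the lid (14 N if pulled straight up); it falls shut when let go.
- lid_handle (a point): Middle of the lid's handle: a round steel bar 12 mm thick, 100 mm long, parallel to the dryer's y, on two end legs; its axis is 35 mm above the lid's top face (gap 29 mm). Lid shut: 30 mm in the dryer's x from its origin, 154 mm above the table. In the lid: 170 mm from the hinge axis towards the front, 43 mm above it. The bar can swivel between finger pads. Lid plate 200 x 220 x 8 mm.
- lid_hinge (a point): Middle of the lid's hinge axis: 200 mm in the dryer's x from its origin, 110.5 mm above the table. The axis runs along the dryer's y. The point turns with the lid: its x axis lies in the lid, pointing from the front edge to the hinge.
- marker (a joint): Setting of the marker, rad: the lid angle asked for (the lid is at the mark when lid equals this). Between 0.45 and 0.8, preset, stiff, to be left alone.
- marker_tip (a point): Front tip of the marker: a thin bare metal bar 225 mm long with a small brass block at its tip, pivoted on the hinge line, 9 mm outside the dryer's +y side wall, standing up at a slant. The lid is at the mark when the lid's side edge runs along this bar. The point's x axis points from the tip to the pivot.
- bowl: White ceramic bowl, loose, about 0.9 kg, standing on the table: 100 mm across at the foot, its wall flaring straight out to 168 mm across at the rim, 45 mm high, wall 5 mm thick. Flat inner floor 6 mm above the table, about 48 mm in radius. Origin in the centre of its underside, z up.
- bead0: One of six loose round waxed (slippery) wooden beads, 24 mm across, 10 g, lying on the bowl's inner floor in a rough ring about 34 mm from its centre. Origin at the bead's centre.
- bead1: One of six loose round waxed (slippery) wooden beads, 24 mm across, 10 g, lying on the bowl's inner floor in a rough ring about 34 mm from its centre. Origin at the bead's centre.
- bead2: One of six loose round waxed (slippery) wooden beads, 24 mm across, 10 g, lying on the bowl's inner floor in a rough ring about 34 mm from its centre. Origin at the bead's centre.
- bead3: One of six loose round waxed (slippery) wooden beads, 24 mm across, 10 g, lying on the bowl's inner floor in a rough ring about 34 mm from its centre. Origin at the bead's centre.
- bead4: One of six loose round waxed (slippery) wooden beads, 24 mm across, 10 g, lying on the bowl's inner floor in a rough ring about 34 mm from its centre. Origin at the bead's centre.
- bead5: One of six loose round waxed (slippery) wooden beads, 24 mm across, 10 g, lying on the bowl's inner floor in a rough ring about 34 mm from its centre. Origin at the bead's centre.
- stick: Stirring stick: plain round light wood rod 16 mm thick, 200 mm long, about 35 g, standing upright and loose in the hole of the wood block. Origin in the centre of its lower end, z along the stick to the upper end. It starts with its lower end 15 mm above the table.
- stand: Dark wood block that holds the stick, 85 x 85 x 75 mm, fixed. Origin in the centre of its underside, z up.
- stand_hole0 (a point): Centre of the mouth of the block's one square hole (31 mm wide, 60 mm deep), at the block's top, 75 mm above the table.
- paint0: Bystander: small upright paint bottle, 34 mm across, 75 mm high. Origin under its centre.
- paint1: Bystander: small upright paint bottle, 34 mm across, 75 mm high. Origin under its centre.
- paint2: Bystander: small upright paint bottle, 34 mm across, 75 mm high. Origin under its centre.
- spool: Bystander: upright thread spool, 44 mm across, 53 mm high. Origin under its centre.
- mallet: Bystander: hammer lying on the table at the left. Origin under its middle.
- palette_knife: Bystander: spatula lying on the table at the right. Origin under its middle.

How it is judged (in metres and radians):
On the way, in this order (a step that is already met when the one before it is completed fails the run):
1. the held stick's lower end is down among the beads in the bowl (horizontal distance between stick and bowl below 0.055 m and z of stick in the frame of bowl below 0.026 m and contact force between the fingers and stick above 0.5 N), for 0.1 s.
2. stirring with the stick in the bowl has carried every bead more than 25 mm from where it lay (all at one moment) (all of step 1 and distance of each of bead0, bead1, bead2, bead3, bead4, bead5 from where it was at the start of the episode above 0.025 m).
3. the stick stands in its block again and is let go (horizontal distance between stick and stand_hole0 below 0.015 m and z of stick in the frame of stand below 0.025 m and angle between stick's own z axis and vertical below 0.4 rad and contact force between the fingers and stick below 0.1 N), for 0.2 s.
At the end, for the whole second after the job is handed in: The fingers still hold the lid (more than 2 N) at rest within 0.07 rad (4 degrees) of the marker, the stick stands free in its block (lower end within 15 mm of the hole's axis and under 25 mm above the table, tilted under 0.4 rad), and all six beads are in the bowl (all of step 3 and angle between the x axis of lid_hinge and the x axis of marker_tip, either way round below 0.07 rad and velocity of joint lid between -0.05 and 0.05 rad/s and value of joint lid above 0.3 rad and contact force between the fingers and dryer above 2 N and horizontal distance between each of bead0, bead1, bead2, bead3, bead4, bead5 and bowl below 0.075 m); the arm keeps its last pose, push and grip.
It fails at once if a bead leaves the bowl (horizontal distance between any of bead0, bead1, bead2, bead3, bead4, bead5 and bowl above 0.095 m).
It fails at once if the bowl is shifted more than 20 mm or tipped (distance of bowl from where it was at the start of the episode above 0.02 m or angle between bowl's own z axis and vertical above 0.25 rad).
It fails at once if the marker is moved (tip by more than 10 mm) (distance of marker_tip from where it was at the start of the episode above 0.01 m).
It fails at once if a bystander is shifted more than 30 mm (distance of any of paint0, paint1, paint2, spool, mallet, palette_knife from where it was at the start of the episode above 0.03 m).
It also fails if it takes over 72 s, if anything falls off the work surface, if the arm or the gripper's body presses on something with over 40 N, if the wrist force passes 120 N, or if a joint passes its speed limit or range.

## Working session

There is one attempt and no reset: what is moved stays moved. The work goes in short steps, Python scripts to look and compute and a shell command to move; the robot and the scene stay as the last step left them, time stands still between calls to the robot, and variables do not carry over. Pictures are saved under pics/ and viewed, at most 10 in all, crops included, and the job is handed in when it is done.

```bash
ls; mkdir -p pics; cat > h.py <<'E'
import numpy as np, cv2, pickle
from plant import ctrl, eyes, readout
def snap(n,save=None):
    s=eyes.snapshot(n)
    if save: cv2.imwrite(save,s["frame"][:,:,::-1])
    return s
def ray(s,u,v):
    f=200/np.tan(np.radians(s["fovy"])/2)
    K=np.array([[f,0,s["cx"]],[0,f,s["cy"]],[0,0,1.]])
    p=cv2.undistortPoints(np.array([[[u,v]]],float),K,np.array([s["k1"],0,0,0,0.]))[0,0]
    R=np.array(s["R"]);t=np.array(s["t"])
    return -R.T@t, R.T@np.array([p[0],p[1],1.])
def onz(s,u,v,z):
    c,d=ray(s,u,v); return c+d*(z-c[2])/d[2]
def depth(s,u,v):
    c,d=ray(s,u,v); return c+d*s["z_map"][int(round(v)),int(round(u))]
def tri(a,b):
    c1,d1=a;c2,d2=b
    k=np.linalg.lstsq(np.c_[d1,-d2],c2-c1,rcond=None)[0]
    p,q=c1+k[0]*d1,c2+k[1]*d2
    return (p+q)/2,np.linalg.norm(p-q)
E
python3 - <<'E'
from h import *
for n in("scene","top"):
    s=snap(n,f"pics/{n}0.png"); pickle.dump(s,open(n+"0.pkl","wb"))
    print(n,s["fovy"],s["cx"],s["cy"],s["k1"],np.round(ray(s,320,200),3),(s["z_map"]>0).mean())
print(readout.get_obs())
E
```

```text
drive.py
pics
plant.py
scene 45.72202616264605 313.3384300292498 200.74134394728742 0.0066548654913269325 [[ 1.644  0.175  1.003]
 [-0.792 -0.094 -0.603]] 0.98969140625
top 49.509015789969496 322.29959220965884 201.13436502456062 -0.1032485042636046 [[ 1.690e-01  1.000e-03  1.641e+00]
 [ 2.150e-01  8.000e-03 -9.770e-01]] 0.995953125
{'clock': 0.1, 'joint_pos': array([ 9.27685843e+01,  2.05858367e+01,  6.40686958e-01, -1.63158923e-02,
       -7.01344512e+01, -1.65073020e+01]), 'qvel': array([-0.01508965, -0.09528288,  0.04951616,  0.0814116 , -0.08988145,
        0.06537766]), 'tau': array([-1.45647824e-03, -5.84163558e+01,  2.93750256e+01,  7.01550275e+00,
        1.01607552e-02, -4.89055708e-05]), 'tool_pos': array([0.16023926, 0.65531751, 0.25075032]), 'orientation': array([ 1.79919321e+02, -7.91271432e-03, -1.37442672e+01]), 'force': array([-0.50971766,  0.01980222, -0.46163618]), 'moment': array([-0.02632038,  0.01228498, -0.01617617]), 'gripper_force': 0.0, 'opening': 0.0876834553934045}
```

View pics/scene0.png

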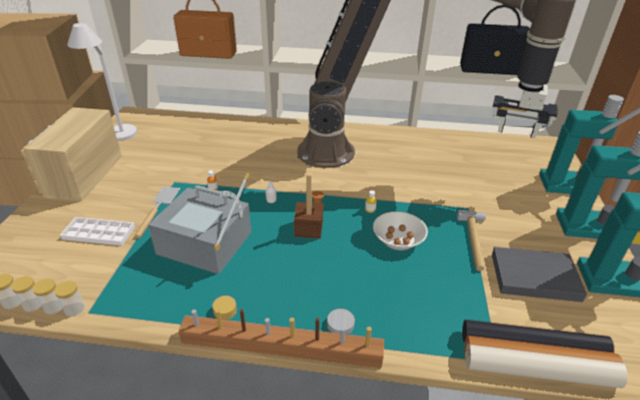

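View pics/top0.png

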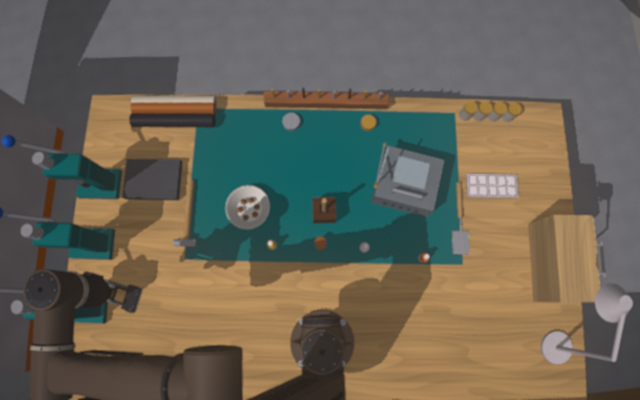

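The scene view shows the dryer near (200,230) with the marker bar running from (247,177) to (220,245). The block and stick are at (309,210), and the bowl is at (400,233) with brown beads. In the top view the bowl is at (247,207), the block at (324,209), the dryer at (410,180), and a row of bottles and the spool at rows 240–258. I'll take enlarged crops next.

```bash
python3 - <<'E'
from h import *
s=pickle.load(open("scene0.pkl","rb"));t=pickle.load(open("top0.pkl","rb"))
a=s["frame"][165:285,145:445,::-1]; a=cv2.resize(a,None,fx=2.6,fy=2.6,interpolation=cv2.INTER_CUBIC)
b=t["frame"][130:270,210:460,::-1]; b=cv2.resize(b,None,fx=3.2,fy=3.2,interpolation=cv2.INTER_CUBIC)
print(a.shape,b.shape)
cv2.imwrite("pics/sc.png",a);cv2.imwrite("pics/tc.png",b)
E
```

```text
(312, 780, 3) (448, 800, 3)
```

View pics/sc.png

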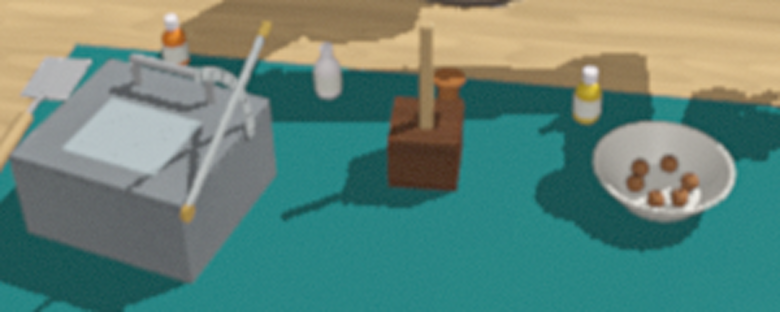

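View pics/tc.png

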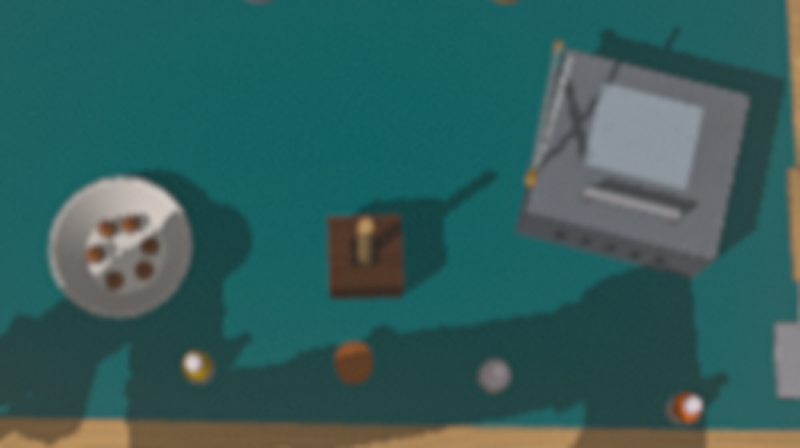

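The crops show the stick top at tc (367,222) and sc (426,30), and the handle bar from tc (587,190) to (683,214). The marker tip is at tc (530,180) and sc (265,28), and its pivot is at tc (558,46) and sc (187,213). The bowl centre is near tc (120,248).

```bash
python3 - <<'E'
from h import *
np.set_printoptions(precision=4,suppress=True)
s=pickle.load(open("scene0.pkl","rb"));t=pickle.load(open("top0.pkl","rb"))
S=lambda x,y:(145+(x+.5)/2.6-.5,165+(y+.5)/2.6-.5); T=lambda x,y:(210+(x+.5)/3.2-.5,130+(y+.5)/3.2-.5)
P={"stick":((426,30),(367,220)),"hand1":((212,84),(587,191)),"hand2":((133,61),(683,214)),"tip":((265,28),(530,180)),"piv":((187,213),(558,46))}
for n,(a,b) in P.items():
    p,e=tri(ray(s,*S(*a)),ray(t,*T(*b))); print(n,p,round(e,4),"depthS",depth(s,*S(*a)),"depthT",depth(t,*T(*b)))
# whole point clouds
def cloud(s):
    f=200/np.tan(np.radians(s["fovy"])/2);K=np.array([[f,0,s["cx"]],[0,f,s["cy"]],[0,0,1.]])
    v,u=np.mgrid[0:400,0:640]
    p=cv2.undistortPoints(np.stack([u.ravel(),v.ravel()],1)[:,None].astype(float),K,np.array([s["k1"],0,0,0,0.]))[:,0]
    c=np.c_[p,np.ones(len(p))]*s["z_map"].reshape(-1,1)
    return (c-np.array(s["t"]))@np.array(s["R"])
for n,q in(("S",s),("T",t)):
    X=cloud(q); col=q["frame"].reshape(-1,3).astype(int)
    box=lambda x0,x1,y0,y1,z0,z1:(X[:,0]>x0)&(X[:,0]<x1)&(X[:,1]>y0)&(X[:,1]<y1)&(X[:,2]>z0)&(X[:,2]<z1)
    m=box(.4,.8,.05,.4,.036,.055); (c,r)=cv2.minEnclosingCircle(X[m][:,:2].astype(np.float32)); print(n,"bowlrim",c,r,m.sum())
    m=box(.4,.8,-.15,.15,.067,.082); print(n,"stand",cv2.minAreaRect(X[m][:,:2].astype(np.float32)),np.median(X[m][:,2]))
    for z0 in(.1,.14,.18):
        m=box(.4,.8,-.1,.1,z0,z0+.03); print(n,"stickz",z0,X[m].mean(0),X[m].max(0) if m.any() else 0,m.sum())
    m=box(.4,.85,-.5,-.1,.11,.128); print(n,"lid",cv2.minAreaRect(X[m][:,:2].astype(np.float32)),np.median(X[m][:,2]))
    m=box(.4,.85,-.5,-.12,.147,.162); print(n,"handle",m.sum(),np.median(X[m],0),)
# beads and bowl in top
hsv=cv2.cvtColor(t["frame"],cv2.COLOR_RGB2HSV)
roi=np.zeros((400,640),np.uint8);roi[180:235,220:275]=1
m=((hsv[...,1]>90)&(hsv[...,0]<20)).astype(np.uint8)*roi
n,l,st,ce=cv2.connectedComponentsWithStats(m)
for i in range(1,n):
    if st[i,4]>4: print("bead",st[i,4],onz(t,*ce[i],.018))
b=((hsv[...,1]<60)|(m>0)).astype(np.uint8)*roi
cs=max(cv2.findContours(b,0,1)[0],key=cv2.contourArea)
P=np.array([onz(t,*p[0],.045)[:2] for p in cs],np.float32); print("rimfit",cv2.fitEllipse(P))
for nme,x,y,z in(("p0",197,366,.06),("spool",353,362,.053),("p2",495,376,.06),("p3",688,407,.06)): print(nme,onz(t,*T(x,y),z))
E
```

```text
stick [0.4902 0.001  0.2087] 0.0046 depthS [0.4975 0.0043 0.2138] depthT [ 0.5203 -0.0016  0.076 ]
hand1 [ 0.5421 -0.2433  0.1436] 0.0053 depthS [ 0.5462 -0.239   0.1467] depthT [ 0.5392 -0.2436  0.1575]
hand2 [ 0.5164 -0.3482  0.1477] 0.0078 depthS [ 0.5217 -0.3417  0.1513] depthT [ 0.5245 -0.3592  0.1178]
tip [ 0.5337 -0.1728  0.2232] 0.0005 depthS [ 0.5403 -0.171   0.2278] depthT [ 0.5327 -0.1721  0.2272]
piv [ 0.7245 -0.2196  0.11  ] 0.0026 depthS [ 0.727  -0.2171  0.1125] depthT [ 0.7203 -0.219   0.1226]
S bowlrim (0.4904394745826721, 0.29160791635513306) 0.08560201525688171 359
S stand ((0.4870185852050781, 0.0021751821041107178), (0.0947578176856041, 0.08601013571023941), 1.941909909248352) 0.07416377457934631
S stickz 0.1 [0.4897 0.0043 0.1164] [0.4975 0.0108 0.1295] 38
S stickz 0.14 [0.489  0.0029 0.1554] [0.4956 0.0104 0.1689] 48
S stickz 0.18 [0.489  0.0031 0.1952] [0.4961 0.0103 0.2099] 47
S lid ((0.6034752726554871, -0.3040352463722229), (0.23618605732917786, 0.2116745114326477), 75.21546936035156) 0.1179229600856961
S handle 138 [ 0.534  -0.2864  0.1553]
T bowlrim (0.48
[... 275 characters left out ...]
 [ 0.477  -0.0011  0.1514] [0.48   0.0064 0.1677] 8
T stickz 0.18 [ 0.4768 -0.0005  0.1969] [0.4797 0.0064 0.2096] 10
T lid ((0.5980390906333923, -0.3063163757324219), (0.23217956721782684, 0.20738105475902557), 75.5420913696289) 0.11811444986816459
T handle 109 [ 0.5281 -0.2855  0.1566]
bead 15 [0.5235 0.2836 0.018 ]
bead 13 [0.5172 0.3112 0.018 ]
bead 11 [0.4964 0.2572 0.018 ]
bead 16 [0.4847 0.3239 0.018 ]
bead 12 [0.4676 0.2636 0.018 ]
bead 12 [0.4543 0.2981 0.018 ]
rimfit ((0.4905317425727844, 0.2882857918739319), (0.16800737380981445, 0.17032106220722198), 80.63805389404297)
p0 [0.3493 0.1899 0.06  ]
spool [0.3582 0.0116 0.053 ]
p2 [ 0.3441 -0.1508  0.06  ]
p3 [ 0.3117 -0.3721  0.06  ]
```

```bash
cat >> h.py <<'E'
def go(x,y,z,yaw=None):
    "shift in the tool's axes to a TCP target"
    o=readout.get_obs();r,p,w=np.radians(o["orientation"])
    cz,sz,cp,sp,cr,sr=np.cos(w),np.sin(w),np.cos(p),np.sin(p),np.cos(r),np.sin(r)
    R=np.array([[cz,-sz,0],[sz,cz,0],[0,0,1]])@np.array([[cp,0,sp],[0,1,0],[-sp,0,cp]])@np.array([[1,0,0],[0,cr,-sr],[0,sr,cr]])
    d=R.T@(np.array([x,y,z])-o["tool_pos"])
    print("shift",np.round(d,4),"turn",None if yaw is None else round(o["orientation"][2]-yaw,1),"dist",round(float(np.linalg.norm(d)),3))
E
python3 drive.py '{"x": [0.04,0.08,0.12,0.16,0.2,0.235,0.235],"y": [0.045,0.09,0.14,0.185,0.235,0.28,0.28],"z": [-0.03,-0.035,-0.035,-0.035,-0.035,-0.035,-0.035],"rz": [0,0,0,0,0,0,0],"jaw": [0.088,0.088,0.088,0.088,0.088,0.088,0.088]}'
python3 drive.py '{"x": [0.04,0.08,0.12,0.16,0.2,0.235,0.235,0.235],"y": [0.045,0.09,0.14,0.185,0.235,0.278,0.278,0.278],"z": [0,0,0,0,0,0,0,0],"rz": [0,0,0,0,0,0,0,0],"jaw": [0.088,0.088,0.088,0.088,0.088,0.088,0.088,0.088]}'
python3 - <<'E'
from h import *
go(.484,.001,.181)
s=snap("scene");t=snap("top","pics/t1.png")
E
```

```text
clock: 0.98
tool_pos: [0.3228, 0.3246, 0.2869]
orientation: [-180.0, 0.0, -13.9]
force: [-0.2, 1.5, -0.1]
opening: 0.0877
gripper_force: 0.0
clock: 1.98
tool_pos: [0.4844, 0.0021, 0.2861]
orientation: [180.0, 0.1, -13.8]
force: [-0.4, -0.4, -0.8]
opening: 0.0876
gripper_force: 0.0
shift [-0.      0.0012  0.1051] turn None dist 0.105
```

```bash

python3 drive.py '{"x": [0,0,0,0,0,0,0,0],"y": [0.001,0.001,0.001,0.001,0.001,0.001,0.001,0.001],"z": [0.05,0.1,0.1,0.1,0.1,0.1,0.1,0.1],"rz": [0,0,0,0,0,0,0,0],"jaw": [0.088,0.088,0.088,0.0,0.0,0.0,0.0,0.0]}'
python3 drive.py '{"x": [0,0,0],"y": [0,0,0],"z": [0,0,0],"rz": [0,0,0],"jaw": [0.0,0.0,0.0]}'
python3 - <<'E'
from h import *
t=snap("top");s=snap("scene")
a=cv2.resize(s["frame"][120:260,240:440,::-1],None,fx=2,fy=2,interpolation=cv2.INTER_CUBIC);b=cv2.resize(t["frame"][160:260,210:350,::-1],None,fx=2.8,fy=2.8)
cv2.imwrite("pics/grasp.png",np.hstack([a,b])) if a.shape[0]==b.shape[0] else print(a.shape,b.shape)
E
```

```text
clock: 3.08
tool_pos: [0.4842, 0.001, 0.1868]
orientation: [-180.0, -0.0, -13.7]
force: [-0.5, 0.2, 0.1]
opening: 0.0431
gripper_force: 0.0
clock: 3.45
tool_pos: [0.4841, 0.001, 0.1865]
orientation: [180.0, 0.0, -13.7]
force: [0.1, 0.1, 0.4]
opening: 0.0157
gripper_force: 30.0
```

```bash

python3 drive.py '{"x": [0,0,0,0],"y": [0,0,0,0],"z": [-0.03,-0.06,-0.09,-0.09],"rz": [0,0,0,0],"jaw": [0,0,0,0]}'
python3 drive.py '{"x": [-0.01,-0.02,-0.03,-0.04,-0.05,-0.0625,-0.0625,-0.0625],"y": [-0.045,-0.09,-0.14,-0.19,-0.23,-0.28,-0.28,-0.28],"z": [0,0,0,0,0,0,0,0],"rz": [0,0,0,0,0,0,0,0],"jaw": [0,0,0,0,0,0,0,0]}'
python3 - <<'E'
from h import *
s=snap("scene");t=snap("top")
a=cv2.resize(s["frame"][110:270,310:470,::-1],(400,400),interpolation=cv2.INTER_CUBIC);b=cv2.resize(t["frame"][160:260,200:300,::-1],(400,400),interpolation=cv2.INTER_CUBIC)
cv2.imwrite("pics/over.png",np.hstack([a,b])); go(.490,.289,.1825)
E
```

```text
clock: 4.05
tool_pos: [0.4853, 0.0013, 0.2789]
orientation: [-179.9, -0.2, -13.7]
force: [-0.9, -0.9, -0.6]
opening: 0.0158
gripper_force: 30.0
clock: 5.05
tool_pos: [0.4894, 0.2877, 0.2755]
orientation: [179.9, 0.1, -13.7]
force: [0.3, -1.0, -0.3]
opening: 0.0154
gripper_force: 30.0
shift [-0.0002 -0.002   0.0937] turn None dist 0.094
```

View pics/over.png

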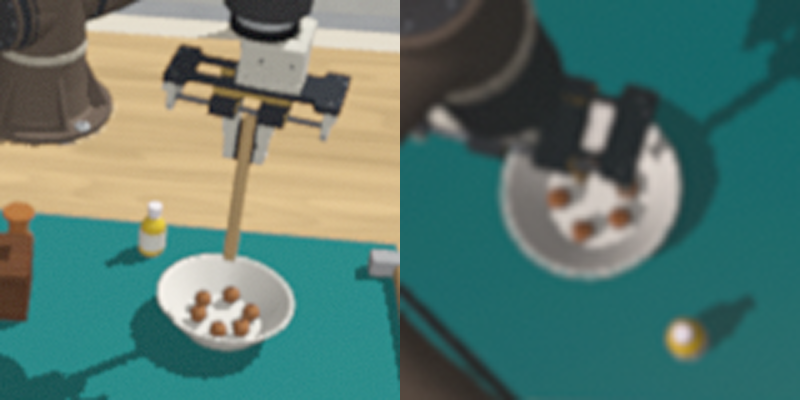

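The scene view shows the stick held over the bowl, with its top at (245,120) and its bottom at (232,260). All six beads are visible in the bowl below. I'll check how upright the stick is before I lower it.

```bash
python3 - <<'E'
from h import *
np.set_printoptions(precision=4,suppress=True)
s=snap("scene")
P=np.array([depth(s,u,v) for v in range(120,260) for u in range(360,450)])
for z in(.09,.105,.12,.14,.16,.18,.2):
    m=(P[:,2]>z)&(P[:,2]<z+.015)&(abs(P[:,0]-.49)<.05)&(abs(P[:,1]-.29)<.04); print(z,m.sum(),np.median(P[m],0) if m.any() else 0)
E
```

```text
0.09 2 [0.4929 0.2843 0.1037]
0.105 21 [0.4957 0.2862 0.1128]
0.12 21 [0.4959 0.2876 0.1268]
0.14 19 [0.4956 0.286  0.1491]
0.16 21 [0.4954 0.2886 0.1662]
0.18 22 [0.4957 0.2877 0.1878]
0.2 23 [0.4961 0.2867 0.2087]
```

```bash

python3 drive.py '{"x": [0,0,0,0,0,0],"y": [-0.002,-0.002,-0.002,-0.002,-0.002,-0.002],"z": [0.03,0.06,0.08,0.093,0.093,0.093],"rz": [0,0,0,0,0,0],"jaw": [0,0,0,0,0,0]}'
python3 drive.py '{"x": [0.008,0.012,0.0095,0.002,-0.009,-0.019,-0.0265,-0.029],"y": [0,0.007,0.0165,0.023,0.0245,0.0205,0.012,0],"z": [0,0,0,0,0,0,0,0],"rz": [0,0,0,0,0,0,0,0],"jaw": [0,0,0,0,0,0,0,0]}'
python3 drive.py '{"x": [0.0022,0.0085,0.0179,0.029,0.0401,0.0495,0.0558,0.058],"y": [-0.0111,-0.0205,-0.0268,-0.029,-0.0268,-0.0205,-0.0111,0],"z": [0,0,0,0,0,0,0,0],"rz": [0,0,0,0,0,0,0,0],"jaw": [0,0,0,0,0,0,0,0]}'
python3 - <<'E'
from h import *
s=snap("scene");t=snap("top")
a=cv2.resize(s["frame"][190:270,350:450,::-1],(500,400),interpolation=cv2.INTER_CUBIC)
cv2.imwrite("pics/st1.png",a)
P=np.array([depth(s,u,v) for v in range(190,270) for u in range(350,450)]);m=(P[:,2]>.036)&(P[:,2]<.055)&(P[:,1]>.15)
print(cv2.minEnclosingCircle(P[m][:,:2].astype(np.float32)))
E
```

```text
clock: 5.95
tool_pos: [0.4909, 0.29, 0.1845]
orientation: [-179.9, -0.1, -13.8]
force: [-0.9, 0.8, 0.4]
opening: 0.0152
gripper_force: 30.0
clock: 6.95
tool_pos: [0.4618, 0.2978, 0.1838]
orientation: [-180.0, -0.0, -13.7]
force: [0.4, 0.2, -0.3]
opening: 0.0158
gripper_force: 30.0
clock: 7.95
tool_pos: [0.5187, 0.2819, 0.1836]
orientation: [-180.0, -0.0, -13.8]
force: [-0.8, 0.3, -0.2]
opening: 0.0153
gripper_force: 30.0
((0.45068442821502686, 0.2626291513442993), 0.13274861872196198)
```

View pics/st1.png

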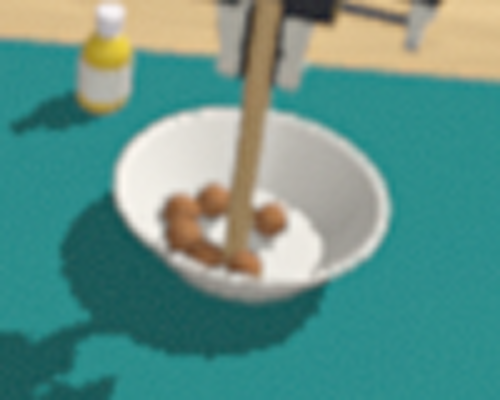

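The stick has gathered the beads into a train at (175–255, 195–265), and the bowl hasn't moved. I'll keep circling.

```bash

python3 drive.py '{"x": [-0.0022,-0.0085,-0.0179,-0.029,-0.0401,-0.0495,-0.0558,-0.058],"y": [0.0111,0.0205,0.0268,0.029,0.0268,0.0205,0.0111,0],"z": [0,0,0,0,0,0,0,0],"rz": [0,0,0,0,0,0,0,0],"jaw": [0,0,0,0,0,0,0,0]}'
python3 drive.py '{"x": [0.0022,0.0085,0.0179,0.029,0.0401,0.0495,0.0558,0.058],"y": [-0.0111,-0.0205,-0.0268,-0.029,-0.0268,-0.0205,-0.0111,0],"z": [0,0,0,0,0,0,0,0],"rz": [0,0,0,0,0,0,0,0],"jaw": [0,0,0,0,0,0,0,0]}'
python3 drive.py '{"x": [-0.0022,-0.0085,-0.0179,-0.029,-0.0401,-0.0495,-0.0558,-0.058],"y": [0.0111,0.0205,0.0268,0.029,0.0268,0.0205,0.0111,0],"z": [0,0,0,0,0,0,0,0],"rz": [0,0,0,0,0,0,0,0],"jaw": [0,0,0,0,0,0,0,0]}'
python3 drive.py '{"x": [0.0022,0.0085,0.0179,0.029,0.0401,0.0495,0.0558,0.058],"y": [-0.0111,-0.0205,-0.0268,-0.029,-0.0268,-0.0205,-0.0111,0],"z": [0,0,0,0,0,0,0,0],"rz": [0,0,0,0,0,0,0,0],"jaw": [0,0,0,0,0,0,0,0]}' | head -3
python3 - <<'E'
from h import *
s=snap("scene");t=snap("top")
a=cv2.resize(s["frame"][190:270,350:450,::-1],(500,400),interpolation=cv2.INTER_CUBIC)
cv2.imwrite("pics/st2.png",a)
P=np.array([depth(s,u,v) for v in range(205,270) for u in range(368,440)]);m=(P[:,2]>.038)&(P[:,2]<.05)&(abs(P[:,0]-.49)<.11)&(abs(P[:,1]-.29)<.11)
print(cv2.minEnclosingCircle(P[m][:,:2].astype(np.float32)))
h=cv2.cvtColor(s["frame"],cv2.COLOR_RGB2HSV);M=((h[...,1]>110)&(h[...,0]<20)).astype(np.uint8);M[:,:370]=0;M[:205]=0;M[255:]=0;M[:,435:]=0
n,l,st,ce=cv2.connectedComponentsWithStats(M)
for i in range(1,n): print(st[i],onz(s,*ce[i],.018).round(3))
E
```

```text
clock: 9.05
tool_pos: [0.462, 0.2977, 0.1836]
orientation: [180.0, 0.0, -13.7]
force: [0.2, 0.5, -0.9]
opening: 0.0155
gripper_force: 30.0
clock: 10.05
tool_pos: [0.5187, 0.2819, 0.1836]
orientation: [-180.0, -0.0, -13.8]
force: [-0.7, 0.8, 0.3]
opening: 0.0152
gripper_force: 30.0
clock: 11.05
tool_pos: [0.462, 0.2978, 0.1836]
orientation: [-180.0, -0.0, -13.7]
force: [0.2, -0.8, -0.7]
opening: 0.0151
gripper_force: 30.0
clock: 12.05
tool_pos: [0.5187, 0.2819, 0.1836]
orientation: [-180.0, -0.0, -13.8]
((0.4901105463504791, 0.2912585735321045), 0.08737006783485413)
[399 219   1   1   1] [0.415 0.291 0.018]
[398 222   1   1   1] [0.431 0.288 0.018]
[384 229  18  16 118] [0.508 0.27  0.018]
[404 233   5   5  22] [0.492 0.313 0.018]
```

View pics/st2.png

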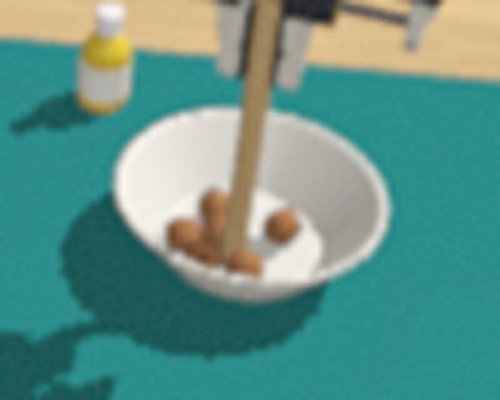

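The bowl hasn't shifted, with its rim centre at (0.490, 0.291) as before. Five beads are bunched near (185–245, 205–262). One bead at (283,225) may have slipped past the stick, so I'll stir another turn and take pictures along the way to track it.

```bash
cat > trk.py <<'E'
import sys
from h import *
s=snap("scene"); a=s["frame"][203:258,366:440,::-1]
cv2.imwrite(f"trk{sys.argv[1]}.png",cv2.resize(a,(266,198),interpolation=cv2.INTER_CUBIC))
E
python3 drive.py '{"x": [-0.0022,-0.0085],"y": [0.0111,0.0205],"z": [0,0],"rz": [0,0],"jaw": [0,0]}' >/dev/null; python3 trk.py 0
python3 drive.py '{"x": [-0.0094,-0.0205],"y": [0.0063,0.0085],"z": [0,0],"rz": [0,0],"jaw": [0,0]}' >/dev/null; python3 trk.py 1
python3 drive.py '{"x": [-0.0111,-0.0205],"y": [-0.0022,-0.0085],"z": [0,0],"rz": [0,0],"jaw": [0,0]}' >/dev/null; python3 trk.py 2
python3 drive.py '{"x": [-0.0063,-0.0085],"y": [-0.0094,-0.0205],"z": [0,0],"rz": [0,0],"jaw": [0,0]}' >/dev/null; python3 trk.py 3
python3 drive.py '{"x": [0.0022,0.0085],"y": [-0.0111,-0.0205],"z": [0,0],"rz": [0,0],"jaw": [0,0]}' >/dev/null; python3 trk.py 4
python3 drive.py '{"x": [0.0094,0.0205],"y": [-0.0063,-0.0085],"z": [0,0],"rz": [0,0],"jaw": [0,0]}' >/dev/null; python3 trk.py 5
python3 drive.py '{"x": [0.0111,0.0205],"y": [0.0022,0.0085],"z": [0,0],"rz": [0,0],"jaw": [0,0]}' >/dev/null; python3 trk.py 6
python3 drive.py '{"x": [0.0063,0.0085],"y": [0.0094,0.0205],"z": [0,0],"rz": [0,0],"jaw": [0,0]}' ; python3 trk.py 7
python3 -c "
import cv2,numpy as np
I=[cv2.imread(f'trk{i}.png') for i in range(8)]+[np.zeros((198,266,3),np.uint8)]
cv2.imwrite('pics/mont.png',np.vstack([np.hstack(I[i:i+3]) for i in(0,3,6)]))"
```

```text
clock: 14.5
tool_pos: [0.5186, 0.2821, 0.1836]
orientation: [-180.0, 0.0, -13.8]
force: [-0.8, 0.9, 0.2]
opening: 0.0156
gripper_force: 30.0
```

View pics/mont.png

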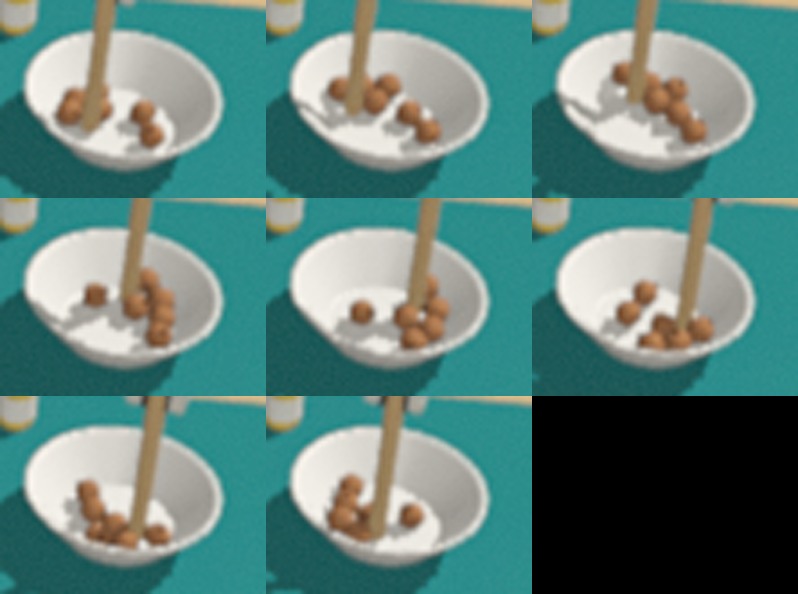

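The montage shows the beads bunching ahead of the stick and being carried right round the bowl. All six stay low and inside. I'll add a few more turns both ways so that every bead is well displaced at the same moment.

```bash

python3 drive.py '{"x": [-0.0022,-0.0085,-0.0179,-0.029,-0.0401,-0.0495,-0.0558,-0.058],"y": [0.0111,0.0205,0.0268,0.029,0.0268,0.0205,0.0111,0],"z": [0,0,0,0,0,0,0,0],"rz": [0,0,0,0,0,0,0,0],"jaw": [0,0,0,0,0,0,0,0]}' | head -2
python3 drive.py '{"x": [0.0022,0.0085,0.0179,0.029,0.0401,0.0495,0.0558,0.058],"y": [-0.0111,-0.0205,-0.0268,-0.029,-0.0268,-0.0205,-0.0111,0],"z": [0,0,0,0,0,0,0,0],"rz": [0,0,0,0,0,0,0,0],"jaw": [0,0,0,0,0,0,0,0]}' | head -2
python3 drive.py '{"x": [-0.0022,-0.0085,-0.0179,-0.029,-0.0401,-0.0495,-0.0558,-0.058],"y": [0.0111,0.0205,0.0268,0.029,0.0268,0.0205,0.0111,0],"z": [0,0,0,0,0,0,0,0],"rz": [0,0,0,0,0,0,0,0],"jaw": [0,0,0,0,0,0,0,0]}' | head -2
python3 drive.py '{"x": [0.0022,0.0085,0.0179,0.029,0.0401,0.0495,0.0558,0.058],"y": [-0.0111,-0.0205,-0.0268,-0.029,-0.0268,-0.0205,-0.0111,0],"z": [0,0,0,0,0,0,0,0],"rz": [0,0,0,0,0,0,0,0],"jaw": [0,0,0,0,0,0,0,0]}' | head -2
python3 drive.py '{"x": [-0.0022,-0.0085,-0.0179,-0.029,-0.0401,-0.0495,-0.0558,-0.058],"y": [-0.0111,-0.0205,-0.0268,-0.029,-0.0268,-0.0205,-0.0111,0],"z": [0,0,0,0,0,0,0,0],"rz": [0,0,0,0,0,0,0,0],"jaw": [0,0,0,0,0,0,0,0]}' | head -2
python3 drive.py '{"x": [0.0022,0.0085,0.0179,0.029,0.0401,0.0495,0.0558,0.058],"y": [0.0111,0.0205,0.0268,0.029,0.0268,0.0205,0.0111,0],"z": [0,0,0,0,0,0,0,0],"rz": [0,0,0,0,0,0,0,0],"jaw": [0,0,0,0,0,0,0,0]}' | head -2
python3 drive.py '{"x": [-0.0022,-0.0085,-0.0179,-0.029,-0.0401,-0.0495,-0.0558,-0.058],"y": [-0.0111,-0.0205,-0.0268,-0.029,-0.0268,-0.0205,-0.0111,0],"z": [0,0,0,0,0,0,0,0],"rz": [0,0,0,0,0,0,0,0],"jaw": [0,0,0,0,0,0,0,0]}' | head -2
python3 drive.py '{"x": [0.0022,0.0085,0.0179,0.029,0.0401,0.0495,0.0558,0.058],"y": [0.0111,0.0205,0.0268,0.029,0.0268,0.0205,0.0111,0],"z": [0,0,0,0,0,0,0,0],"rz": [0,0,0,0,0,0,0,0],"jaw": [0,0,0,0,0,0,0,0]}' | head -2
python3 - <<'E'
from h import *
s=snap("scene");P=np.array([depth(s,u,v) for v in range(205,270) for u in range(368,440)]);m=(P[:,2]>.038)&(P[:,2]<.05)&(abs(P[:,0]-.49)<.11)&(abs(P[:,1]-.29)<.11)
print(cv2.minEnclosingCircle(P[m][:,:2].astype(np.float32)))
E
```

```text
clock: 15.55
tool_pos: [0.462, 0.2978, 0.1836]
clock: 16.55
tool_pos: [0.5187, 0.2819, 0.1836]
clock: 17.55
tool_pos: [0.462, 0.2977, 0.1835]
clock: 18.55
tool_pos: [0.5187, 0.2819, 0.1836]
clock: 19.55
tool_pos: [0.4617, 0.296, 0.1838]
clock: 20.55
tool_pos: [0.519, 0.2835, 0.1832]
clock: 21.55
tool_pos: [0.4616, 0.296, 0.1837]
clock: 22.55
tool_pos: [0.5191, 0.2835, 0.1833]
((0.49163734912872314, 0.2925361394882202), 0.08661048114299774)
```

```bash

python3 drive.py '{"x": [-0.0022,-0.0085,-0.0179,-0.029,-0.0401,-0.0495,-0.0558,-0.058],"y": [-0.0111,-0.0205,-0.0268,-0.029,-0.0268,-0.0205,-0.0111,0],"z": [0,0,0,0,0,0,0,0],"rz": [0,0,0,0,0,0,0,0],"jaw": [0,0,0,0,0,0,0,0]}' | head -2
python3 drive.py '{"x": [0.0022,0.0085,0.0179,0.029,0.0401,0.0495,0.0558,0.058],"y": [0.0111,0.0205,0.0268,0.029,0.0268,0.0205,0.0111,0],"z": [0,0,0,0,0,0,0,0],"rz": [0,0,0,0,0,0,0,0],"jaw": [0,0,0,0,0,0,0,0]}' | head -2
python3 drive.py '{"x": [-0.0022,-0.0085,-0.0179,-0.029,-0.0401,-0.0495,-0.0558,-0.058],"y": [0.0111,0.0205,0.0268,0.029,0.0268,0.0205,0.0111,0],"z": [0,0,0,0,0,0,0,0],"rz": [0,0,0,0,0,0,0,0],"jaw": [0,0,0,0,0,0,0,0]}' | head -2
python3 drive.py '{"x": [0.0022,0.0085,0.0179,0.029,0.0401,0.0495,0.0558,0.058],"y": [-0.0111,-0.0205,-0.0268,-0.029,-0.0268,-0.0205,-0.0111,0],"z": [0,0,0,0,0,0,0,0],"rz": [0,0,0,0,0,0,0,0],"jaw": [0,0,0,0,0,0,0,0]}' | head -2
python3 drive.py '{"x": [-0.005,-0.015,-0.03,-0.03,-0.03,-0.03],"y": [0,0,0,0,0,0],"z": [-0.01,-0.03,-0.06,-0.095,-0.095,-0.095],"rz": [0,0,0,0,0,0],"jaw": [0,0,0,0,0,0]}'
python3 -c "
from h import *
go(.484,.001,.278)"
```

```text
clock: 23.6
tool_pos: [0.4617, 0.296, 0.1838]
clock: 24.6
tool_pos: [0.5191, 0.2835, 0.1833]
clock: 25.6
tool_pos: [0.4621, 0.2978, 0.1836]
clock: 26.6
tool_pos: [0.5187, 0.2819, 0.1836]
clock: 27.35
tool_pos: [0.4889, 0.2902, 0.2789]
orientation: [-180.0, -0.0, -13.7]
force: [0.5, -0.8, -1.5]
opening: 0.0157
gripper_force: 30.0
shift [0.0638 0.2821 0.0007] turn None dist 0.289
```

```bash

python3 drive.py '{"x": [0.01,0.02,0.03,0.04,0.05,0.064,0.064,0.064],"y": [0.045,0.09,0.14,0.19,0.235,0.282,0.282,0.282],"z": [0,0,0,0,0,0,0,0],"rz": [0,0,0,0,0,0,0,0],"jaw": [0,0,0,0,0,0,0,0]}'
python3 - <<'E'
from h import *
np.set_printoptions(precision=4,suppress=True)
go(.484,.001,.278)
s=snap("scene");t=snap("top")
P=np.array([depth(s,u,v) for v in range(130,240) for u in range(270,350)])
for z in(.085,.1,.115,.13,.16,.19,.205):
    m=(P[:,2]>z)&(P[:,2]<z+.015)&(abs(P[:,0]-.484)<.03)&(abs(P[:,1])<.03); print(z,m.sum(),np.median(P[m],0) if m.any() else 0,P[m][:,2].min() if m.any() else 0)
h=cv2.cvtColor(s["frame"],cv2.COLOR_RGB2HSV);M=((h[...,1]>110)&(h[...,0]<20)).astype(np.uint8);M[:,:370]=0;M[:205]=0;M[255:]=0;M[:,435:]=0
n,l,st,ce=cv2.connectedComponentsWithStats(M)
for i in range(1,n): print(st[i],onz(s,*ce[i],.018).round(3))
E
```

```text
clock: 28.35
tool_pos: [0.4843, 0.0008, 0.278]
orientation: [180.0, 0.1, -13.8]
force: [-0.2, 0.9, -1.0]
opening: 0.0153
gripper_force: 30.0
shift [-0.0004 -0.0001 -0.    ] turn None dist 0.0
0.085 0 0 0
0.1 9 [0.4902 0.002  0.1108] 0.10764282605186037
0.115 20 [0.4909 0.0023 0.1222] 0.11515449993591709
0.13 19 [0.4905 0.0012 0.1355] 0.13143698031187945
0.16 20 [0.49   0.0019 0.1673] 0.1605983405875604
0.19 19 [0.4895 0.0014 0.1989] 0.19040400819031034
0.205 21 [0.4908 0.0019 0.2128] 0.20552300225869125
[384 227  13  15 140] [0.493 0.263 0.018]
[403 229   5   5  22] [0.474 0.31  0.018]
```

```bash

python3 drive.py '{"x": [0,0,0,0,0,0],"y": [0,0,0,0,0,0],"z": [0.03,0.06,0.08,0.091,0.091,0.091],"rz": [0,0,0,0,0,0],"jaw": [0,0,0,0,0,0]}'
python3 drive.py '{"x": [0,0,0,0,0,0,0],"y": [0,0,0,0,0,0,0],"z": [0,0,0,0,0,0,0],"rz": [0,0,0,0,0,0,0],"jaw": [0.03,0.03,0.088,0.088,0.088,0.088,0.088]}'
python3 drive.py '{"x": [0,0,0,0,0,0],"y": [0,0,0,0,0,0],"z": [-0.02,-0.05,-0.09,-0.12,-0.12,-0.12],"rz": [0,0,0,0,0,0],"jaw": [0.088,0.088,0.088,0.088,0.088,0.088]}'
python3 - <<'E'
from h import *
np.set_printoptions(precision=4,suppress=True)
s=snap("scene");t=snap("top")
P=np.array([depth(s,u,v) for v in range(130,240) for u in range(270,350)])
for z in(.085,.1,.13,.16,.19,.205):
    m=(P[:,2]>z)&(P[:,2]<z+.015)&(abs(P[:,0]-.484)<.06)&(abs(P[:,1])<.04); print(z,m.sum(),np.median(P[m],0) if m.any() else 0,P[m][:,2].max() if m.any() else 0)
# handle from both views
for n,q,U,V in(("S",s,range(185,240),range(180,215)),("T",t,range(380,440),range(170,215))):
    X=np.array([depth(q,u,v) for v in V for u in U]);m=(X[:,2]>.147)&(X[:,2]<.165)
    Y=X[m];print(n,m.sum(),cv2.minAreaRect(Y[:,:2].astype(np.float32)),Y[:,2].max())
go(.532,-.2875,.32,-104.4)
E
```

```text
clock: 29.2
tool_pos: [0.4849, 0.0014, 0.188]
orientation: [-180.0, -0.0, -13.7]
force: [-0.4, 0.1, 0.1]
opening: 0.0153
gripper_force: 30.0
clock: 30.08
tool_pos: [0.4846, 0.0009, 0.1876]
orientation: [180.0, 0.0, -13.7]
force: [0.8, 0.6, -0.5]
opening: 0.0746
gripper_force: 0.0
clock: 30.82
tool_pos: [0.4842, 0.0009, 0.307]
orientation: [-180.0, 0.0, -13.7]
force: [0.0, -0.7, 0.2]
opening: 0.0879
gripper_force: 0.0
0.085 19 [0.4902 0.0021 0.0929] 0.09999118699306009
0.1 22 [0.4904 0.0035 0.1062] 0.11342629869960497
0.13 22 [0.4881 0.0033 0.136 ] 0.14468963758978703
0.16 28 [0.49   0.0019 0.1686] 0.17308630867049923
0.19 27 [0.4904 0.005  0.1962] 0.20457014477044688
0.205 26 [0.4876 0.0028 0.2126] 0.21599229258340402
S 120 ((0.5598229169845581, -0.2560490369796753), (0.19571390748023987, 0.05552957206964493), 50.765724182128906) 0.16487201486000713
T 101 ((0.5270265936851501, -0.2947801351547241), (0.10506172478199005, 0.013197227381169796), 75.02326965332031) 0.16474443155471086
shift [ 0.115   0.2687 -0.0134] turn 90.7 dist 0.293
```

The stick is standing in its block with its top at about 0.216, upright. Next I'll go to the handle.

```bash

python3 drive.py '{"x": [0.02,0.04,0.06,0.08,0.1,0.115,0.115,0.115],"y": [0.045,0.09,0.135,0.18,0.225,0.269,0.269,0.269],"z": [-0.013,-0.013,-0.013,-0.013,-0.013,-0.013,-0.013,-0.013],"rz": [10,20,30,40,50,60,60,60],"jaw": [0.088,0.088,0.088,0.088,0.088,0.088,0.088,0.088]}'
python3 drive.py '{"x": [0,0,0,0,0],"y": [0,0,0,0,0],"z": [0,0,0,0,0],"rz": [10,20,30,31,31],"jaw": [0.088,0.088,0.088,0.088,0.088]}'
python3 - <<'E'
from h import *
print(readout.get_obs()["joint_pos"].round(1))
go(.529,-.293,.163,-105)
E
```

```text
clock: 31.92
tool_pos: [0.5321, -0.2877, 0.3194]
orientation: [179.9, 0.1, -73.7]
force: [0.9, 0.8, -0.7]
opening: 0.0876
gripper_force: 0.0
clock: 32.55
tool_pos: [0.5325, -0.287, 0.3207]
orientation: [-180.0, 0.0, -104.5]
force: [0.2, -0.3, -0.5]
opening: 0.0874
gripper_force: 0.0
[ -9.8  11.9  -2.3  -0.  -75.8  -4.6]
shift [0.0067 0.0019 0.1577] turn 0.5 dist 0.158
```

```bash

python3 drive.py '{"x": [0.006,0.006,0.006,0.006,0.006,0.006],"y": [0.002,0.002,0.002,0.002,0.002,0.002],"z": [0.05,0.1,0.135,0.156,0.156,0.156],"rz": [0.5,0.5,0.5,0.5,0.5,0.5],"jaw": [0.088,0.088,0.088,0.088,0.088,0.088]}'
python3 drive.py '{"x": [0,0,0,0,0,0,0,0],"y": [0,0,0,0,0,0,0,0],"z": [0,0,0,0,0,0,0,0],"rz": [0,0,0,0,0,0,0,0],"jaw": [0.04,0.03,0.02,0.0,0.0,0.0,0.0,0.0]}'
python3 drive.py '{"x": [0,0,0],"y": [0,0,0],"z": [0,0,0],"rz": [0,0,0],"jaw": [0,0,0]}'
python3 - <<'E'
from h import *
np.set_printoptions(precision=4,suppress=True)
s=snap("scene");t=snap("top")
# marker bar: points along it by depth, both views
S=lambda x,y:(145+(x+.5)/2.6-.5,165+(y+.5)/2.6-.5)
s0=pickle.load(open("scene0.pkl","rb"));t0=pickle.load(open("top0.pkl","rb"))
a,b=np.array([263,36.]),np.array([193,204.])
L=[]
for k in np.linspace(0.05,.95,40):
    u,v=S(*(a+k*(b-a))); 
    p=depth(s0,u,v); L.append(p)
L=np.array(L); print(L[::5])
yaw=np.radians(-14.8);d=np.array([np.cos(yaw),np.sin(yaw)])
# bar as the plane crossing: cast scene rays onto the marker's vertical plane through the tip/pivot
c0=np.array([.629,-.1965]);n=np.array([-d[1],d[0]])
Q=[]
for k in np.linspace(0,1,9):
    c,r=ray(s0,*S(*(a+k*(b-a)))); l=((c0-c[:2])@n)/(r[:2]@n); q=c+l*r; Q.append([q[:2]@d,q[2]])
Q=np.array(Q);print(Q);print("marker",-np.polyfit(Q[:,0],Q[:,1],1)[0],np.arctan(-np.polyfit(Q[:,0],Q[:,1],1)[0]))
E
```

```text
clock: 33.3
tool_pos: [0.5296, -0.2931, 0.1657]
orientation: [-179.9, -0.0, -105.1]
force: [-0.3, -0.1, 1.1]
opening: 0.0876
gripper_force: 0.0
clock: 34.3
tool_pos: [0.529, -0.293, 0.1645]
orientation: [180.0, 0.0, -105.2]
force: [0.5, 0.1, -0.6]
opening: 0.0131
gripper_force: 0.0
clock: 34.67
tool_pos: [0.5287, -0.2929, 0.1645]
orientation: [180.0, 0.0, -105.2]
force: [-2.0, 0.9, 0.8]
opening: 0.011
gripper_force: 30.0
[[ 0.5556 -0.1743  0.2157]
 [ 0.5753 -0.1795  0.2026]
 [ 0.5969 -0.1839  0.1914]
 [ 0.6144 -0.1895  0.1772]
 [ 0.6333 -0.1946  0.1643]
 [ 0.6569 -0.1978  0.1558]
 [ 0.6494 -0.2128  0.1202]
 [ 0.6693 -0.2174  0.1086]]
[[0.5686 0.218 ]
 [0.5908 0.2037]
 [0.6127 0.1895]
 [0.6344 0.1755]
 [0.6558 0.1616]
 [0.677  0.1478]
 [0.698  0.1343]
 [0.7188 0.1208]
 [0.7393 0.1075]]
marker 0.6476356123256373 0.574711288985637
```

```bash

python3 drive.py '{"x": [0,0,0,0,0,0,0,0],"y": [-0.0033,-0.0074,-0.0122,-0.0177,-0.024,-0.0309,-0.0381,-0.0465],"z": [-0.0114,-0.0225,-0.0333,-0.0438,-0.0539,-0.0635,-0.0723,-0.0812],"rz": [0,0,0,0,0,0,0,0],"jaw": [0,0,0,0,0,0,0,0]}'
python3 drive.py '{"x": [0,0,0,0],"y": [0,0,0,0],"z": [0,0,0,0],"rz": [0,0,0,0],"jaw": [0,0,0,0]}'
python3 - <<'E'
from h import *
s=snap("scene");t=snap("top");pickle.dump((s,t),open("lid.pkl","wb"))
a=cv2.resize(s["frame"][140:290,140:290,::-1],(400,400),interpolation=cv2.INTER_CUBIC);b=cv2.resize(t["frame"][130:230,355:455,::-1],(400,400),interpolation=cv2.INTER_CUBIC)
cv2.imwrite("pics/lid.png",np.hstack([a,b]))
E
```

```text
clock: 35.78
tool_pos: [0.5713, -0.3036, 0.2461]
orientation: [179.6, 0.1, -105.3]
force: [-11.3, 9.7, 2.7]
opening: 0.0115
gripper_force: 29.9
clock: 36.28
tool_pos: [0.5716, -0.3037, 0.2465]
orientation: [179.7, 0.1, -105.2]
force: [-11.8, 9.9, 3.7]
opening: 0.0111
gripper_force: 29.9
```

View pics/lid.png

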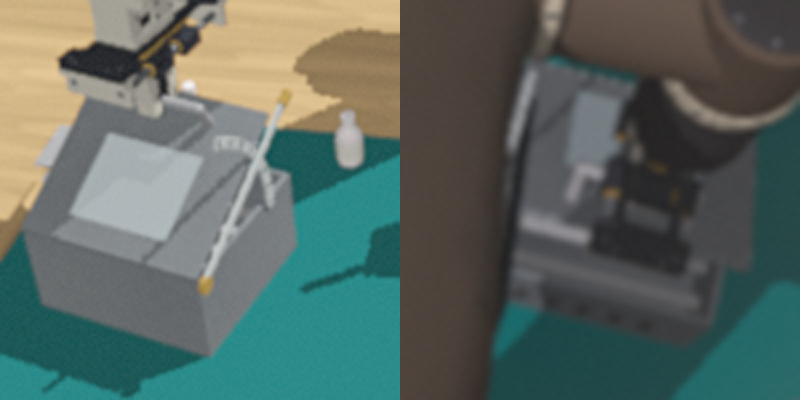

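The lid is up in the gripper. The left view shows the marker bar from (207,285) to (285,97), with the lid's right edge running beside it from about (203,278) to (268,113). I'll fit the lid plane and the bar line from the same depth image and compare the two.

```bash
cat > ang.py <<'E'
from h import *
np.set_printoptions(precision=4,suppress=True)
s=snap("scene")
px=lambda x,y:(140+(x+.5)/2.6667-.5,140+(y+.5)/2.6667-.5)
M=np.zeros((400,640),np.uint8)
cv2.fillPoly(M,[np.array([px(*p) for p in((105,140),(190,160),(150,250),(50,225))]).round().astype(int)],1)
X=np.array([depth(s,u,v) for v,u in zip(*np.nonzero(M))])
for _ in range(4):
    c=X.mean(0);n=np.linalg.svd(X-c)[2][2];n*=np.sign(n[2]);r=(X-c)@n;X=X[abs(r)<max(2*np.median(abs(r)),.002)]
print("lid angle",np.arccos(n[2]),"yaw",np.degrees(np.arctan2(n[1],n[0])),"n",len(X),"resid",r.std())
# bar by nearest depth across it, rows of the picture
B=[]
a,b=np.array(px(282,105)),np.array(px(212,272))
for k in np.linspace(0,1,60):
    u,v=a+k*(b-a); Q=[depth(s,u+e,v) for e in(-1.5,-.75,0,.75,1.5)]
    c=ray(s,u,v)[0]; B.append(min(Q,key=lambda q:np.linalg.norm(q-c)))
B=np.array(B)
for _ in range(6):
    c=B.mean(0);d=np.linalg.svd(B-c)[2][0];e=B-c;r=np.linalg.norm(e-np.outer(e@d,d),axis=1);B=B[r<max(1.5*np.median(r),.003)]
print("bar angle",np.arcsin(abs(d[2])),"n",len(B),"span",np.ptp(B,0),"rms",r.std())
E
python3 ang.py
```

```text
lid angle 0.5232104303848734 yaw -14.525570654787991 n 773 resid 0.001442254059424678
bar angle 0.5299068454060227 n 46 span [0.1669 0.0428 0.0997] rms 0.0006859640282025717
```

```bash
python3 drive.py '{"x": [0,0,0,0],"y": [0,0,0,0],"z": [0,0,0,0],"rz": [0,0,0,0],"jaw": [0,0,0,0]}'; python3 ang.py; python3 - <<'E'
from h import *
s=snap("scene")
h=cv2.cvtColor(s["frame"],cv2.COLOR_RGB2HSV);M=((h[...,1]>110)&(h[...,0]<20)).astype(np.uint8);M[:,:365]=0;M[:200]=0;M[260:]=0;M[:,440:]=0
n,l,st,ce=cv2.connectedComponentsWithStats(M)
for i in range(1,n): print(st[i],onz(s,*ce[i],.018).round(3))
p=np.array([depth(s,u,v) for v in range(170,205) for u in range(295,325)]);m=(p[:,2]>.15)&(abs(p[:,0]-.484)<.04);print("stick",m.sum(),p[m].mean(0).round(3),p[m][:,2].max())
print(ctrl.close_job())
E
```

```text
clock: 36.92
tool_pos: [0.5715, -0.3037, 0.2465]
orientation: [179.7, 0.1, -105.2]
force: [-10.8, 10.0, 4.2]
opening: 0.0113
gripper_force: 29.9
lid angle 0.5184664286799447 yaw -15.153853530261852 n 681 resid 0.0012167777252368843
bar angle 0.6622221653174617 n 9 span [1.0117 0.374  0.84  ] rms 0.0052226572986696805
[384 227  13  15 140] [0.493 0.263 0.018]
[403 229   5   5  22] [0.474 0.31  0.018]
stick 116 [0.49  0.003 0.186] 0.21665336523909418
the job is handed in; nothing more can be done
None
```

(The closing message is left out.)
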